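# Clear the film inspection slide and set the magnifier to the yellow tab

## Task

An empty orange film core has been left on the film inspection slide, in the way of the magnifier carriage. First lift the core off and leave it lying or standing in the blue tray; then slide the magnifier carriage along until its white pointer points at the yellow tab, and let go. Do not disturb the film can, the tape roll or the screwdriver.

Things in the scene. Friction and masses are not known exactly. Their poses are not given: they have to be found in the camera images.
- slide_bed: The fixed inspection slide: green base 135 x 470 x 12 mm with raised steel ways (64 mm wide, top 30 mm above the table) running along its own y, and 48 mm high grey end blocks. Origin on the table under the middle of the ways; y along the ways, z up. On its +x side lies a black scale strip (top at 15 mm) carrying three coloured tabs.
- carriage (a joint): Position in m of the grey magnifier carriage along the slide bed's +y, 0 at the -y end, 0.36 at the +y end (carriage centre at y = joint - 0.18 in the slide bed's frame). It slides stiffly (about 3 N) and stays where it is left.
- grip_knob (a point): Point on the axis of the carriage's upright black grip knob, 24 mm in diameter, from 50 to 88 mm above the table; the point is 70 mm above the table. Axes as the slide bed. The carriage is 80 mm long (y), 84 mm wide, its flat top at 50 mm; a magnifier 38 mm across, top at 76 mm, stands 45 mm from the knob towards +x.
- pointer_tip (a point): Tip of the carriage's white pointer (4 mm wide), which sticks out to +x from the middle of the carriage over the scale strip, 34 mm above the table. Axes as the slide bed.
- tab_yellow: Yellow tab fixed on the scale strip, 30 mm across the strip (its x) by 12 mm along the slide (its y) by 8 mm high; origin at the centre of its underside, axes as the slide bed. A red and a blue tab of the same size sit elsewhere on the strip; the order of the three varies.
- core: Orange plastic film core, a ring 50 mm outside and 28 mm inside diameter, 35 mm high, 35 g, loose, standing on the ways between carriage and tabs at the start; origin at the centre of its underside, z along its axis.
- core_center (a point): Centre of the film core, 17.5 mm above its underside.
- tray: Blue open tray fixed to the table, 100 (x) x 150 (y) x 35 mm high, walls 4 mm, floor about 4 mm thick; origin at the centre of its underside.
- film_can: Bystander: closed round metal film can, 113 mm in diameter, 35 mm high, loose on the table; origin at the centre of its underside.
- tape_roll: Bystander: yellow tape roll, ring of 72 mm diameter, 20 mm high, loose, lying flat; origin at the centre of its underside.
- screwdriver: Bystander: screwdriver with a red handle, loose, lying along its own x on the table.
Not all that is in view belongs to the job. Several things have the shape of the core; the one meant has the colours described above. Of the things that look like the tray, the smaller one is meant.

How it is judged:
By the outcome, as a careful person would: the job done as asked, in the order asked, and still so for the second after the job is handed in, with the robot touching nothing.
It also fails if it takes over 48 s, if anything falls off the work surface, if the arm or the gripper's body presses on something with over 40 N, if the wrist force passes 120 N, or if a joint passes its speed limit or range.

## Robot

A 6-joint arm with a two-finger parallel gripper is mounted at the origin on the work surface. World frame = base frame: x ahead of the robot, y to its left, z up, the work surface at z = 0. Lengths are in mm, angles in rad, forces in N, time in s.
With the tool pointing down it reaches from about 300 to 775 mm from the base axis. Payload 14.6 kg.
Tool frame: the origin (TCP) lies on the mounting face of the last link; the fingertips stand 199 mm ahead of it and the grasp point (between the pads) lies 180 mm ahead of it; z points along the fingers, y is the line along which they close (so a half turn about z gives the same grasp; the last joint's range is limited). The gripper opens to 94 mm and grips with 3 to 60 N. Pads are 16 mm wide; open, the fingers measure 119 mm over their backs; the gripper's body (75 mm by 177 mm) begins 78 mm behind the grasp point.
Start: joints at [-1.362, 0.3, 1.521, -0, 1.321, -0.067], TCP at [149.768, -529.207, 404.646] pointing down, gripper open.
Joint ranges: [-3.03, 3.03], [-0.79, 2.21], [0.23, 2.52], [-1.04, 4.18], [0, 3.07], [-2.55, 2.55]. Speed limits (rad/s): [2.22, 2.22, 2.57, 3.14, 3.14, 3.14].

## Interface

Orientations are given as [roll, pitch, yaw] about the fixed x, y, z axes, in that order (R = Rz(yaw) Ry(pitch) Rx(roll)).
In Python, from cell import manip gives the robot as it stands. The module is installed in compiled form; this text tells all that it offers.
- The arm moves only by the shell command python3 -m creep 'ROWS' [FORCE]. ROWS is a JSON object of lists of equal length, an entry for each row: "slide": the shift along the world's x, y, z in cm, a list of three; "turn": the turn about the world's z in rad; "claw": the opening, from 0 (shut) to 1 (fully open). A call has 1 to 8 rows; each row shifts and turns the commanded pose from where the row before left it; what a row does not reach is not made up. A row lasts 1/8 s, in which the tool goes at most 62.5 mm and 10.7 degrees, less where a joint would pass 70% of its speed; a pose out of reach is approached as far as the arm can. A call with a gripper value outside its range is refused whole. The fingers move at their own pace and stop on an object; FORCE is the grip in N (left out, the last holds). Time passes only in rows, so rows that do not move let the fingers close. It gives the time, the measured TCP pose, the force, the opening and the grip force at its end, in the units of the state.
- manip.read_state(): the state, without advancing time (a new reading comes with each control period).
- manip.camera(name): name is "side" or "top"; returns (picture, depth): 384x512x3 uint8, red, green, blue; 384x512 float32, mm along the optical axis (not along the pixel's ray), 0 where there is no reading.
- manip.calibration(name): a dict with "intrinsics" (3x3 intrinsics, pixels), "k1" (the pictures are not rectified: a ray, as slopes to the right and down, at radius r is drawn at 1 + k1 r^2 times it, then the intrinsics apply), "pose" (4x4, takes a point from camera to world coordinates). Camera axes: x right, y up, looking along -z (the intrinsics and any distortion apply to the point x, -y, -z); pixel columns grow to the right and rows downward; lengths in mm; the calibration is good to about 2 mm. A picture is of the moment at which its call begins. calibration takes no time and is no camera call.
- manip.sign_off(): hands the job in; it is judged then, once.
Trained networks look in the newest picture that a camera, given by its name, has taken for a name from the list of things; names that differ only in an ending like _2 or _b are one class to them, and where a whole thing is asked for, a point or a joint stands for the part that bears it (a point fixed in the world has none). Each returns a list of dicts, best first, with "score" (0 to 1); they miss things now and then, are a little off and sometimes report something else, mostly with a low value. They report only what shows in the picture. A call takes as long as a camera call. They do not tell look-alikes from the thing itself.
- manip.cut_out(query, camera): "mask" (384x512 bool, what is visible of it) and "position" ([column, row] in pixels, amid what is visible of it).
The state is a dict: "clock": time; "joints": joint angles; "qd": joint speeds; "effort": joint torques, N m; "eef_pos": TCP position; "eef_rot": TCP orientation; "wrist_force": force on the tool from outside, world axes, zero at the start; "moment": the same for the moment, N m; "finger_gap": finger opening in mm; "finger_force": force on a finger pad.
Only numpy, scipy, OpenCV 4.12 (cv2) and the standard library are available. Lean on these libraries where they do the work, as an engineer would, in place of code of your own. Each camera call takes 0.05 s, during which the arm holds its last target. There are 200 camera calls.

## Working session

There is one attempt and no reset: what is moved stays moved. The work goes in short steps, Python scripts to look and compute and a shell command to move; the robot and the scene stay as the last step left them, time stands still between calls to the robot, and variables do not carry over. Pictures are saved under pics/ and viewed, at most 10 in all, crops included, and the job is handed in when it is done.

```bash
mkdir -p pics; cat > h.py <<'E'
import numpy as np,cv2
from cell import manip
def cloud(name,depth):
    c=manip.calibration(name);K=np.array(c["intrinsics"],float);P=np.array(c["pose"])
    v,u=np.mgrid[0:384,0:512]
    # invert r_d = r(1+k1 r^2)
    x=(u-K[0,2])/K[0,0];y=(v-K[1,2])/K[1,1];a,b=x.copy(),y.copy()
    for _ in range(20):
        s=1+c["k1"]*(a*a+b*b);a=x/s;b=y/s
    p=np.stack([a*depth,-b*depth,-depth],-1)
    w=p@P[:3,:3].T+P[:3,3]; w[depth<=0]=np.nan
    return w
def look(name,png=None):
    im,d=manip.camera(name)
    if png: cv2.imwrite("pics/"+png,im[:,:,::-1])
    return im,cloud(name,d)
E
python3 - <<'E'
from h import *
for n in("top","side"):
    im,w=look(n,n+"0.png")
    np.savez(n+"0.npz",im=im,w=w)
    for q in("core","tab_yellow","tray","grip_knob","pointer_tip","slide_bed","carriage","film_can","tape_roll","screwdriver"):
        for r in manip.cut_out(q,n)[:4]:
            m=r["mask"];p=w[m];p=p[~np.isnan(p[:,0])]
            if len(p): print(n,q,round(r["score"],2),np.round(r["position"]),m.sum(),np.median(p,0).round(),im[m].mean(0).round(),"z95",np.percentile(p[:,2],95).round())
print(manip.read_state())
E
```

```text
top core 0.7 [284. 135.] 144 [ 633. -100.   64.] [106.  53.  22.] z95 70.0
top core 0.66 [314.  98.] 191 [ 804. -205.   31.] [47. 37. 22.] z95 40.0
top tray 0.96 [353. 272.] 1513 [ 171. -331.    6.] [29. 38. 60.] z95 44.0
top tray 0.93 [293. 196.] 1245 [ 445. -130.    5.] [37. 43. 62.] z95 36.0
top grip_knob 0.79 [320. 136.] 552 [ 640. -220.   51.] [62. 63. 56.] z95 85.0
top pointer_tip 0.68 [318. 137.] 564 [ 640. -219.   51.] [62. 63. 57.] z95 85.0
top pointer_tip 0.34 [206. 197.] 814 [431. 180.  35.] [106. 104.  93.] z95 41.0
top slide_bed 0.66 [266. 137.] 4470 [641. -38.  25.] [60. 62. 52.] z95 53.0
top carriage 0.71 [320. 140.] 545 [ 641. -218.   51.] [62. 63. 57.] z95 85.0
top film_can 0.67 [205. 198.] 827 [432. 180.  35.] [106. 103.  92.] z95 41.0
top tape_roll 0.62 [347. 208.] 178 [ 406. -331.   19.] [120.  94.  20.] z95 25.0
top screwdriver 0.65 [147. 203.] 203 [410. 382.  23.] [111.  37.  21.] z95 30.0
side core 0.69 [189. 176.] 308 [633. -84.  55.] [122.  70.  42.] z95 65.0
side core 0.67 [139. 179.] 289 [ 797. -101.   26.] [72. 42. 81.] z95 35.0
side core 0.64 [143. 159.] 
[... 832 characters left out ...]
{'clock': 1.1, 'joints': array([-1.36158865e+00,  2.99898639e-01,  1.52103291e+00, -3.27828302e-05,
        1.32070915e+00, -6.65805316e-02]), 'qd': array([-4.55315270e-04, -8.22164686e-04,  1.13201806e-03,  1.29363555e-03,
       -1.12212117e-05,  7.34479606e-04]), 'effort': array([ 1.63423701e-03, -5.31659031e+01, -3.52910972e+01,  7.08758016e-02,
        2.14050425e-02, -2.51808643e-05]), 'eef_pos': array([ 149.76981827, -529.19813871,  404.63239313]), 'eef_rot': array([-3.14154261e+00,  2.84961093e-05,  2.75796324e-01]), 'wrist_force': array([0.0653396 , 0.15257196, 0.06973624]), 'moment': array([-0.01056015,  0.02022175,  0.00183035]), 'finger_force': 0.0, 'finger_gap': 93.972946550561}
```

View pics/top0.png

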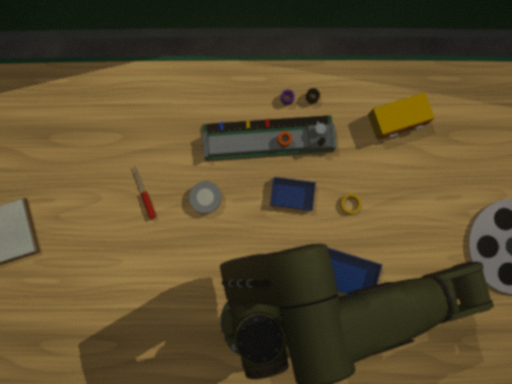

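View pics/side0.png

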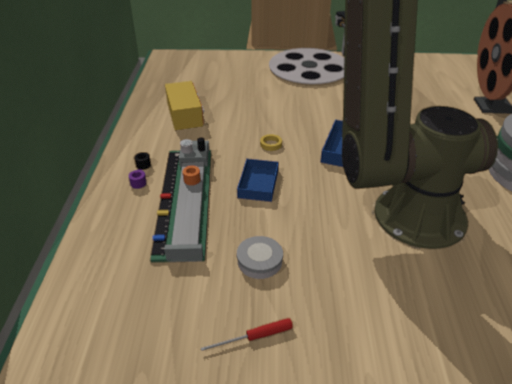

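The top view shows the orange core at (284,138), the carriage at (320,133), the yellow tab at (248,125) and the smaller tray at (293,195). The side view agrees: core at (192,174), yellow tab at (163,213). Next I'll refine these positions.

```bash
python3 - <<'E'
from h import *
for n in("top","side"):
    z=np.load(n+"0.npz");im,w=z["im"],z["w"]
    hsv=cv2.cvtColor(im,cv2.COLOR_RGB2HSV);H,S,V=[hsv[:,:,i].astype(int) for i in range(3)]
    X,Y,Z=[w[:,:,i] for i in range(3)]
    bedr=(X>560)&(X<730)&(Y>-290)&(Y<240)
    def rep(t,m):
        p=w[m]
        if len(p)<4: print(n,t,len(p));return
        r=cv2.minAreaRect(p[:,:2].astype(np.float32))
        print(n,t,len(p),"mean",p.mean(0).round(1),"rect",np.round(r[0],1),np.round(r[1],1),round(r[2],1),"z",np.percentile(p[:,2],[5,50,95]).round())
    rep("core top",bedr&(Z>57)&(Z<75)&(S>130)&(H<15)&(Y>-150))
    rep("yellow",bedr&(S>110)&(H>20)&(H<35)&(X>660)&(V>60)&(Y<120)&(Y>-20)&(Z>17))
    rep("ways",bedr&(S<60)&(Z>24)&(Z<36)&(X<690)&(Y>-60)&(Y<180))
    rep("bed green",bedr&(H>40)&(H<95)&(S>60)&(Z<25)&(Z>5))
    rep("black knob",bedr&(Z>80)&(V<60)&(Y<-170))
    rep("carr top",bedr&(Z>44)&(Z<56)&(Y<-120)&(S<90))
    rep("carr",bedr&(Z>65)&(Y<-150))
    rep("white ptr",bedr&(X>680)&(Z>28)&(Y<-150)&(Y>-260))
    rep("tray",(X>360)&(X<540)&(Y>-230)&(Y<-40)&(H>100)&(H<130)&(S>100))
    rep("tray rim",(X>360)&(X<540)&(Y>-230)&(Y<-40)&(H>100)&(H<130)&(S>100)&(Z>28))
s=[np.load(n+"0.npz")["im"] for n in("top","side")]
a=cv2.resize(s[0][100:170,195:345],None,fx=5,fy=5,interpolation=cv2.INTER_CUBIC)
b=cv2.resize(s[1][130:265,140:220],(320,540),interpolation=cv2.INTER_CUBIC)
cv2.imwrite("pics/cropt.png",np.clip(a[:,:,::-1]*1.8,0,255))
E
```

```text
top core top 111 mean [632.9 -99.5  64.8] rect [633.4 -98.3] [45.9 47.3] 88.5 z [60. 65. 70.]
top yellow 30 mean [699.7  29.9  22.5] rect [697.6  28.3] [31.3 16.4] 13.7 z [17. 22. 29.]
top ways 1041 mean [624.8  57.1  29.9] rect [624.9  57.2] [ 71.8 235.1] 2.0 z [25. 30. 35.]
top bed green 768 mean [631.4 -12.7  12.2] rect [648.3 -42.7] [131.8 462.8] 4.0 z [ 7. 12. 18.]
top black knob 37 mean [ 617.8 -222.4   88.3] rect [ 618.9 -223.3] [20.1 20.6] 45.7 z [82. 88. 97.]
top carr top 416 mean [ 640.5 -232.9   49.5] rect [ 644.4 -231.1] [90.  93.6] 4.2 z [45. 49. 55.]
top carr 132 mean [ 649.6 -221.1   79.8] rect [ 645.6 -219.1] [35.5 76.1] 82.4 z [72. 79. 91.]
top white ptr 28 mean [ 683.9 -226.4   52.8] rect [ 689.7 -221.2] [73.9 18.3] 89.5 z [40. 50. 73.]
top tray 714 mean [ 439.6 -115.9    4.1] rect [ 437.3 -123.1] [139.4  81.9] 80.7 z [-3.  4. 11.]
top tray rim 13 mean [434.1 -67.4  35.2] rect [423.  -73.1] [86.7 30.1] 39.5 z [30. 35. 40.]
side core top 134 mean [634.9 -94.6  62.5] rect [633.2 -95.7] [48.3 45.5] 79.7 z [58. 63. 66.]
side yellow 48 mean [696.3  33.5  21. ] rect [696.
[... 243 characters left out ...]
nob 31 mean [ 618.8 -220.3   85.2] rect [ 619.4 -222.6] [17.7 25.5] 17.4 z [81. 85. 89.]
side carr top 317 mean [ 640.5 -211.6   48.8] rect [ 644.1 -229. ] [ 87.7 102.8] 5.9 z [45. 49. 54.]
side carr 161 mean [ 644.1 -218.    76.5] rect [ 645.4 -220.9] [73.4 36.7] 3.0 z [67. 76. 87.]
side white ptr 33 mean [ 684.7 -207.8   47.6] rect [ 690.3 -211.1] [64.4 20.4] 89.6 z [31. 47. 76.]
side tray 1311 mean [ 444.7 -128.9   11.2] rect [ 442.5 -125. ] [158.7  97.6] 82.2 z [ 0.  5. 33.]
side tray rim 178 mean [438.4 -98.9  31.8] rect [ 442.6 -123.2] [155.3  97.4] 82.0 z [28. 32. 36.][ WARN:0@0.194] global loadsave.cpp:1063 imwrite_ Unsupported depth image for selected encoder is fallbacked to CV_8U.
```

View pics/cropt.png

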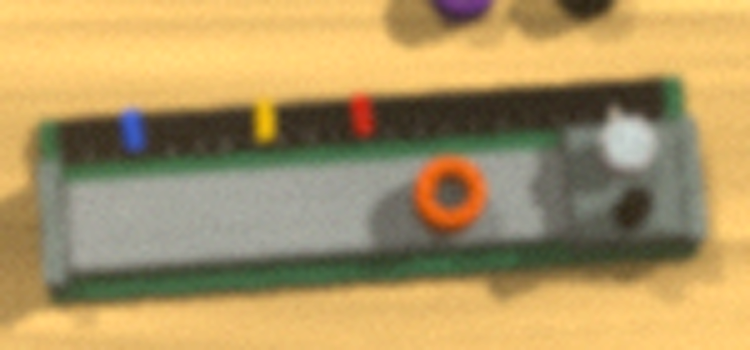

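```bash
python3 -m creep '{"slide":[[3.7,3.3,0],[3.7,3.3,0],[3.7,3.3,0],[3.7,3.3,0],[3.7,3.3,0],[3.7,3.3,0],[3.7,3.3,0],[3.7,3.3,0]],"turn":[-0.03,-0.03,-0.03,-0.03,-0.03,-0.03,-0.03,0],"claw":[1,1,1,1,1,1,1,1]}'
```

```text
clock: 2.1
eef_pos: [446.8, -263.9, 404.8]
eef_rot: [3.141, -0.0, 0.065]
wrist_force: [-0.5, 0.1, -0.9]
finger_gap: 93.5
finger_force: 0.0
```

```bash
python3 -m creep '{"slide":[[4.0,3.5,0],[4.0,3.5,-1],[4.0,3.5,-2],[4.0,3.5,-2],[2.6,2.7,-2],[0,0,-2],[0,0,-2],[0,0,0]],"turn":[0,0,0,0,0,0,0,0],"claw":[1,1,1,1,1,1,1,1]}'
python3 - <<'E'
from h import *
s=manip.read_state();print(s["eef_pos"].round(1))
im,w=look("side","s1.png")
E
```

```text
clock: 3.1
eef_pos: [631.4, -98.5, 293.2]
eef_rot: [-3.141, 0.003, 0.065]
wrist_force: [0.6, -0.1, -0.7]
finger_gap: 93.9
finger_force: 0.0
[631.4 -98.5 293.2]
```

View pics/s1.png

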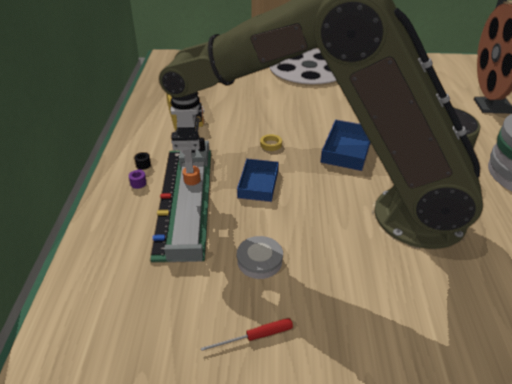

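The gripper is right above the core (191,176), so I'll descend and grip.

```bash
python3 -m creep '{"slide":[[0.2,0.1,-2],[0,0,-2],[0,0,-1.8],[0,0,0],[0,0,0],[0,0,0],[0,0,0],[0,0,0]],"turn":[0,0,0,0,0,0,0,0],"claw":[1,1,1,1,0.3,0.3,0.3,0.3]}' 15
```

```text
clock: 4.15
eef_pos: [633.8, -97.2, 236.9]
eef_rot: [3.141, -0.0, 0.066]
wrist_force: [-1.0, -0.0, 0.4]
finger_gap: 57.7
finger_force: 0.0
```

```bash
python3 -m creep '{"slide":[[0,0,0],[0,0,0],[0,0,0],[0,0,0]],"turn":[0,0,0,0],"claw":[0.3,0.3,0.3,0.3]}' 15
```

```text
clock: 4.65
eef_pos: [633.8, -97.2, 236.8]
eef_rot: [3.141, -0.0, 0.066]
wrist_force: [0.3, -0.3, 3.9]
finger_gap: 50.7
finger_force: 15.0
```

```bash
python3 -m creep '{"slide":[[0,0,2],[0,0,4],[0,0,4],[-4,-0.5,0],[-5,-0.7,0],[-5,-0.7,0],[-4,-0.6,0],[-1.1,-0.2,0]],"turn":[0,0,0,0,0,0,0,0],"claw":[0.3,0.3,0.3,0.3,0.3,0.3,0.3,0.3]}'
python3 - <<'E'
from h import *
look("side","s2.png")
print(manip.read_state()["eef_pos"],manip.read_state()["finger_gap"])
E
```

```text
clock: 5.65
eef_pos: [441.3, -124.3, 337.9]
eef_rot: [3.141, -0.001, 0.065]
wrist_force: [0.1, -0.9, -0.0]
finger_gap: 50.6
finger_force: 15.0
[ 441.36861842 -124.44062008  337.87081176] 50.533417752455556
```

View pics/s2.png

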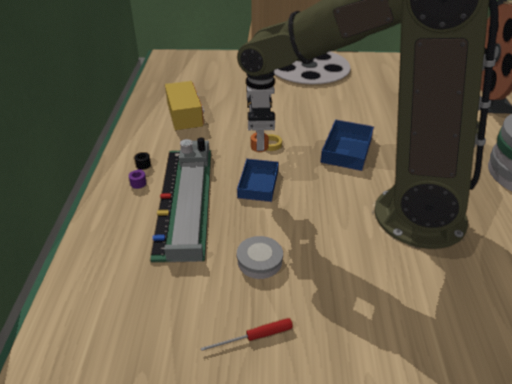

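The core is in the gripper (259,141), clear above the tray. Now I'll lower it to the tray floor, 126 mm down.

```bash
python3 -m creep '{"slide":[[0.1,0,-3],[0,0,-4],[0,0,-3],[0,0,-1.5],[0,0,-0.9],[0,0,0],[0,0,0],[0,0,0]],"turn":[0,0,0,0,0,0,0,0],"claw":[0.3,0.3,0.3,0.3,0.3,0.3,0.3,0.7]}'
python3 -m creep '{"slide":[[0,0,0],[0,0,0],[0,0,0],[0,0,2],[0,0,4],[0,0,5],[0,0,2],[0,0,0]],"turn":[0,0,0,0,0,0,0,0],"claw":[0.7,0.7,0.7,0.7,0.7,0.7,0.7,0.7]}'
```

```text
clock: 6.7
eef_pos: [444.0, -124.3, 213.3]
eef_rot: [3.141, -0.001, 0.066]
wrist_force: [-0.5, 0.2, 0.0]
finger_gap: 57.5
finger_force: 0.0
clock: 7.7
eef_pos: [443.8, -124.2, 343.7]
eef_rot: [3.14, -0.002, 0.066]
wrist_force: [-0.4, 0.2, -0.9]
finger_gap: 65.6
finger_force: 0.0
```

```bash
python3 -m creep '{"slide":[[4,-2,0],[5,-3,0],[5,-3,0],[3.5,-1.8,0],[0,0,0]],"turn":[0,0,0,0,0],"claw":[0.7,0.7,0.7,0.7,0.7]}'
python3 - <<'E'
from h import *
im,w=look("side","s3.png")
hsv=cv2.cvtColor(im,cv2.COLOR_RGB2HSV)
m=(hsv[:,:,0]<15)&(hsv[:,:,1]>130)&(w[:,:,0]>380)&(w[:,:,0]<510)&(abs(w[:,:,1]+124)<90)&(w[:,:,2]>25)
p=w[m];print(len(p),p.mean(0),np.percentile(p[:,2],[5,50,95]))
E
```

```text
clock: 8.32
eef_pos: [619.9, -223.1, 339.2]
eef_rot: [-3.14, 0.003, 0.065]
wrist_force: [0.0, -0.1, 0.4]
finger_gap: 66.0
finger_force: 0.0
178 [ 444.9786806  -118.41957832   34.49646874] [26.33741867 35.53277877 39.81055636]
```

View pics/s3.png

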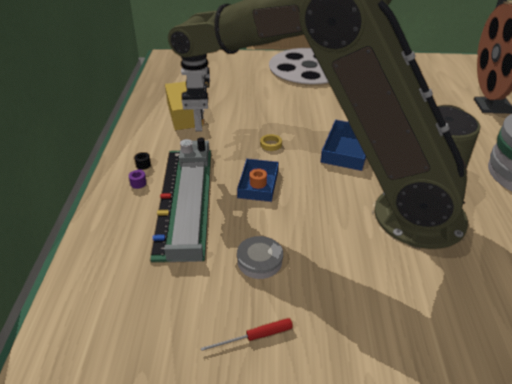

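The core is standing in the tray at (258,178). Next, down onto the knob.

```bash
python3 -m creep '{"slide":[[-0.1,0.1,-3],[0,0,-3],[0,0,-2.4],[0,0,0],[0,0,0],[0,0,0],[0,0,0],[0,0,0]],"turn":[0,0,0,0,0,0,0,0],"claw":[0.7,0.7,0.7,0.7,0.1,0.1,0.1,0.1]}' 20
python3 -m creep '{"slide":[[0,0,0],[0,0,0],[0,0,0]],"turn":[0,0,0],"claw":[0.1,0.1,0.1]}'
```

```text
clock: 9.38
eef_pos: [617.8, -221.4, 259.2]
eef_rot: [3.141, -0.001, 0.066]
wrist_force: [-0.5, -3.0, 1.4]
finger_gap: 29.2
finger_force: 1.6
clock: 9.75
eef_pos: [617.8, -221.4, 259.1]
eef_rot: [3.141, -0.001, 0.066]
wrist_force: [-0.6, -4.0, 5.5]
finger_gap: 23.6
finger_force: 20.0
```

```bash
python3 -m creep '{"slide":[[-0.1,1.5,0],[-0.2,3,0],[-0.25,4,0],[-0.25,4,0],[-0.25,4,0],[-0.25,4,0],[-0.15,2.5,0],[-0.05,1,0]],"turn":[0,0,0,0,0,0,0,0],"claw":[0.1,0.1,0.1,0.1,0.1,0.1,0.1,0.1]}'
python3 -m creep '{"slide":[[0,0,0],[0,0,0]],"turn":[0,0],"claw":[0.1,0.1]}'
python3 - <<'E'
from h import *
t,w=look("top");s,v=look("side")
a=cv2.resize(t[100:170,195:345],None,fx=4,fy=4,interpolation=cv2.INTER_CUBIC)
b=cv2.resize(s[140:260,140:290],None,fx=4,fy=4,interpolation=cv2.INTER_CUBIC)[:,:600]
b=cv2.resize(s[170:250,140:240],(600,480),interpolation=cv2.INTER_CUBIC)
np.savez("n4.npz",t=t,w=w,s=s,v=v)
cv2.imwrite("pics/s4.png",np.clip(b[:,:,::-1].astype(float)*1.5,0,255).astype(np.uint8))
E
```

```text
clock: 10.75
eef_pos: [602.2, 20.1, 259.1]
eef_rot: [3.141, 0.002, 0.067]
wrist_force: [-10.4, -3.9, 12.2]
finger_gap: 23.4
finger_force: 20.0
clock: 11.0
eef_pos: [602.3, 19.5, 259.1]
eef_rot: [-3.141, 0.002, 0.066]
wrist_force: [-10.8, 2.5, 12.9]
finger_gap: 23.6
finger_force: 20.0
```

View pics/s4.png

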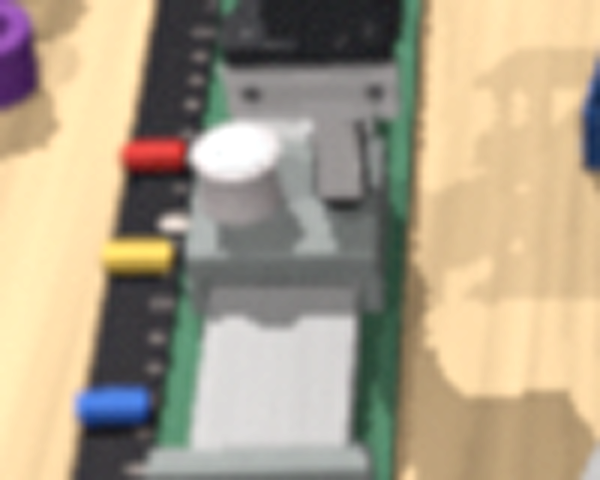

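The pointer (white stub, crop (172,222)) stops just short of the yellow tab (crop (137,257)). Next I'll measure the rest of the distance.

```bash
cat > m.py <<'E'
from h import *
def plane(name,px,z):
    # intersect the pixel ray with height z, from two depths of the cloud model
    c1=cloud(name,np.full((384,512),1.)) ; c2=cloud(name,np.full((384,512),1000.))
    f=lambda c:cv2.remap(c.astype(np.float32),np.float32([[px[0]]]),np.float32([[px[1]]]),1)[0,0]
    a,b=f(c1),f(c2);return a+(b-a)*(z-a[2])/(b[2]-a[2])
def measure(s,v,name="side",box=(160,190,215,174)):
    hsv=cv2.cvtColor(s,cv2.COLOR_RGB2HSV).astype(int);H,S,V=hsv[...,0],hsv[...,1],hsv[...,2]
    yl=(v[...,0]>660)&(v[...,0]<730)&(abs(v[...,1]-30)<40)&(S>100)&(H>18)&(H<35)&(v[...,2]>17)
    rows,cols=np.nonzero(yl);yp=(cols.mean(),rows.mean())
    y=np.array([-np.sin(.063),np.cos(.063)])
    Y=plane(name,yp,21);print(name,"yellow px",np.round(yp,1),"xy",Y.round(1),"depth",np.nanmedian(v[yl],0).round(1),"along",round(float(Y[:2]@y),1))
    return Y,y
E
python3 - <<'E'
from m import *
z=np.load("n4.npz");s,v=z["s"],z["v"]
Y,y=measure(s,v)
print(s[198:218,158:180].max(-1))
print(v[205:209,165:172,2].round())
for px in((168.5,207),(167.5,207),(169,206.5)):
    P=plane("side",px,34);print(P.round(1),"along",P[:2]@y)
t,w=z["t"],z["w"];measure(t,w,"top")
E
```

```text
side yellow px [162.  211.8] xy [698.2  32.4  21. ] depth [699.5  33.1  21.3] along -11.7
[[177 167 120  70  55  56  55  54  55  53  51  49  33  36  81 132 156 163
  161 161 161 160]
 [176 166 119  54  24  25  26  26  26  28  27  27  25  30  64 103 125 141
  148 154 156 154]
 [174 162 111  47  29  33  37  37  36  35  39  48  48  48  72  96 102 110
  113 117 116 115]
 [172 152  99  46  36  37  40  39  38  38  45  62  65  59  85 102 100  99
   98  99  97  97]
 [169 142  89  44  38  40  39  37  38  39  41  47  46  58  94 106 103 103
  103 103 102  99]
 [167 128  71  39  39  39  39  39  38  38  37  38  36  62 106 111 107 105
  104 105 106 103]
 [166 119  61  39  39  36  39  39  38  38  41  44  46  65 106 112 111 109
  108 108 106 105]
 [160 110  54  38  39  40  39  37  45  64  79  84  80  80 109 115 111 109
  110 110 108 106]
 [151  99  46  40  38  37  40  41  71 114 135 137 124 111 117 121 116 110
  106 105 105 104]
 [143  91  45  39  40  37  37  44  90 141 156 157 148 129 122 122 122 114
   95  88  91  91]
 [133  79  44  42  42  42  42  42  64  96 106 107 107 111 120 121 123 117
   92 
[... 792 characters left out ...]
37  38  36  39  65  85  76  66  64  68
   72  72  73  73]]
[[15. 14. 13. 15. 14. 14. 11.]
 [15. 14. 14. 15. 14. 12. 11.]
 [12. 16. 33. 32. 33. 34. 49.]
 [13. 12. 31. 34. 31. 32. 49.]]
[679.9  26.8  34. ] along -16.03083949219734
[682.6  26.9  34. ] along -16.107817677104535
[678.9  24.8  34. ] along -18.027132886406534
top yellow px [nan nan] xy [nan nan nan] depth [nan nan nan] along nanm.py:10: RuntimeWarning: Mean of empty slice.
  rows,cols=np.nonzero(yl);yp=(cols.mean(),rows.mean())
  ret = ret.dtype.type(ret / rcount)
m.py:6: RuntimeWarning: invalid value encountered in divide
  a,b=f(c1),f(c2);return a+(b-a)*(z-a[2])/(b[2]-a[2])
  return np.nanmean(a, axis, out=out, keepdims=keepdims)
```

```bash
python3 -m creep '{"slide":[[0,0.5,0],[0,0,0],[0,0,0],[0,0,0],[0,0,0],[0,0,0],[0,0,0]],"turn":[0,0,0,0,0,0,0],"claw":[0.1,0.1,0.1,0.1,0.7,0.7,0.7]}'
python3 -m creep '{"slide":[[0,0,0],[0,0,2],[0,0,4],[0,0,5],[-5,0,2],[-6,0,0],[-6,0,0],[-6,0,0]],"turn":[0,0,0,0,0,0,0,0],"claw":[0.7,0.7,0.7,0.7,0.7,0.7,0.7,0.7]}'
python3 - <<'E'
from m import *
t,w=look("top");s,v=look("side")
np.savez("n5.npz",t=t,w=w,s=s,v=v)
a=cv2.resize(t[105:160,220:300],(800,550),interpolation=cv2.INTER_CUBIC)
b=cv2.resize(s[190:230,145:195],(500,400),interpolation=cv2.INTER_CUBIC)
o=np.zeros((600,800,3),np.uint8)
o[:300,:436]=cv2.resize(a,(436,300));o[200:600,300:800]=b
cv2.imwrite("pics/s5.png",np.clip(o[:,:,::-1].astype(float)*1.6,0,255).astype(np.uint8))
E
```

```text
clock: 11.98
eef_pos: [602.8, 23.9, 258.4]
eef_rot: [-3.141, 0.0, 0.066]
wrist_force: [0.7, -0.1, -0.6]
finger_gap: 49.9
finger_force: 0.0
clock: 12.98
eef_pos: [370.8, 23.8, 388.5]
eef_rot: [3.142, -0.0, 0.066]
wrist_force: [0.7, 0.5, 1.3]
finger_gap: 65.9
finger_force: 0.0
```

View pics/s5.png

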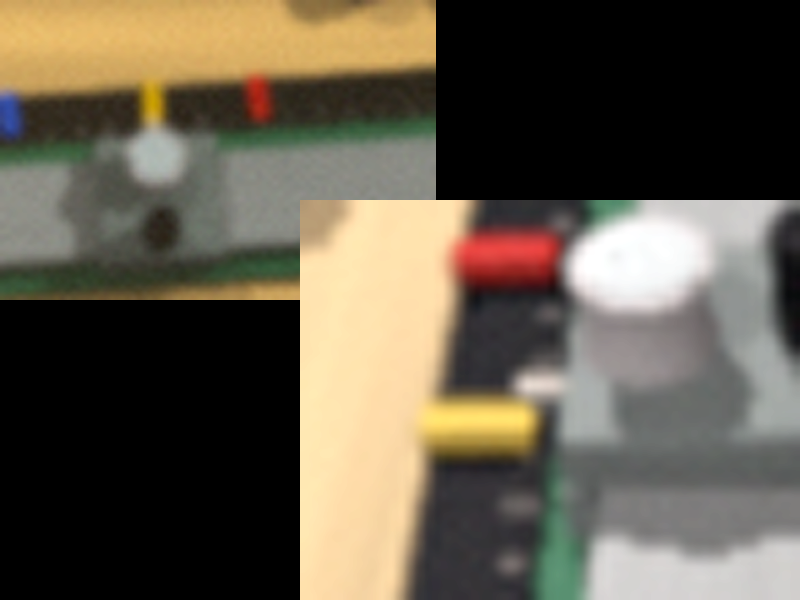

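Top crop: the magnifier and knob line up with the yellow tab. Side crop: the pointer is at (540,385) and the tab top at (480,420). A numerical check follows.

```bash
python3 - <<'E'
from m import *
z=np.load("n5.npz")
yy=np.array([-np.sin(.063),np.cos(.063)])
def cen(wt): 
    r,c=np.mgrid[:384,:512];return (wt*c).sum()/wt.sum(),(wt*r).sum()/wt.sum()
def out(t,n,px,h):
    P=plane(n,px,h);print(n,t,np.round(px,2),P.round(1),"along",round(float(P[:2]@yy),1))
for n,a,b in(("top","t","w"),("side","s","v")):
    s,v=z[a].astype(float),z[b];X,Y,Z=[v[...,i] for i in range(3)]
    sat=np.clip(np.minimum(s[...,0],s[...,1])-s[...,2]-20,0,None)
    m=(X>675)&(X<725)&(Y>5)&(Y<60)&(Z<30)
    out("yellow all",n,cen(sat*m),21)
    hsv=cv2.cvtColor(z[a],cv2.COLOR_RGB2HSV).astype(int)
    out("knob",n,cen(1.*((Z>78)&(Z<98)&(hsv[...,2]<70)&(X>580)&(X<625)&(abs(Y-25)<30))),88)
    out("magn",n,cen(1.*((Z>70)&(Z<84)&(X>630)&(X<680)&(hsv[...,2]>(110 if n=="top" else 150))&(abs(Y-25)<35))),76)
s=z["s"];print(s[203:218,160:172].max(-1))
print(s[203:218,160:172,2])
# predicted rows for along values
c=manip.calibration("side");K=np.array(c["intrinsics"]);P=np.linalg.inv(np.array(c["pose"]))
def proj(p):
    q=P[:3,:3]@p+P[:3,3];x,y=q[0]/-q[2],-q[1]/-q[2];k=1+c["k1"]*(x*x+y*y)
    return K[0,0]*x*k+K[0,2],K[1,1]*y*k+K[1,2]
x0=np.array([np.cos(.063),np.sin(.063)])
for h,xx in((34,680),(23,699),(15,699)):
    for al in(-20,-10):
        # point with world x≈xx
        p=yy*al; p=p+x0*((xx-p[0])/x0[0]);print(h,al,np.round(proj(np.r_[p,h]),2))
E
```

```text
top yellow all [247.13 121.7 ] [706.  32.  21.] along -12.5
top knob [249.57 146.  ] [601.1  24.   88. ] along -13.9
top magn [248.14 133.14] [649.6  28.6  76. ] along -12.3
side yellow all [160.86 213.05] [700.3  37.3  21. ] along -6.8
side knob [195.72 193.71] [601.7  33.6  88. ] along -4.3
side magn [178.42 195.17] [649.   26.8  76. ] along -14.1
[[ 62  34  31  34  31  34  34  33  31  31  31  55]
 [ 54  34  32  34  35  34  33  32  34  35  37  56]
 [ 47  31  34  35  32  35  33  35  45  49  52  60]
 [ 42  32  33  34  33  33  37  50  65  71  66  73]
 [ 39  31  34  33  31  36  63  99 106 110 107 101]
 [ 40  37  37  36  37  44  90 137 143 141 136 120]
 [ 72  72  73  72  72  74  91 114 110 106 105 106]
 [127 128 128 128 128 127 128 125  95  69  68  99]
 [163 163 163 163 163 162 163 156 109  55  56  97]
 [160 159 159 159 159 159 159 152 103  46  56  99]
 [127 127 126 127 126 126 126 119  76  35  57  96]
 [ 97  97  97  96  96  96  98  93  60  33  50  76]
 [ 57  57  57  54  54  52  57  61  45  34  52  63]
 [ 26  26  26  24  23  26  26  36  35  40  58  63]
 [ 32  32  30  31  30  31  34  33 
[... 219 characters left out ...]
2]
 [ 36  31  34  33  31  36  59  88  95  98  97  98]
 [ 36  33  35  34  35  41  81 124 129 127 123 114]
 [ 40  39  40  39  38  44  67  94  97  96  96 103]
 [ 53  54  55  54  54  54  57  64  65  61  67  96]
 [ 68  69  68  69  68  68  68  65  52  42  56  96]
 [ 67  65  66  66  65  65  65  59  42  30  55  97]
 [ 47  49  49  48  47  48  47  43  30  28  57  94]
 [ 34  34  33  36  32  34  34  35  28  30  49  75]
 [ 20  21  23  20  22  19  24  32  33  34  48  61]
 [ 22  23  21  23  21  24  24  32  33  36  50  60]
 [ 32  32  30  31  30  31  34  33  31  37  51  61]]
34 -20 [168.73 206.02]
34 -10 [168.1 208.5]
23 -20 [162.13 209.23]
23 -10 [161.46 211.71]
15 -20 [162.48 211.44]
15 -10 [161.83 213.92]
```

```bash
python3 -c "
from cell import manip
print(manip.sign_off())"
```

```text
the job is handed in; nothing more can be done
None
```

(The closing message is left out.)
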